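# Start the battery charging dock

## Task

Start the white charging dock by pressing its rocker switches fully down at their outer ends (the ends away from the bays): first the large main rocker, then the rocker across from the square battery's bay, and last the rocker across from the round battery's bay. Leave the rocker of the covered bay off, and leave the batteries, the cover, the mug, the bottle and the tape roll where they are.

Things in the scene. Friction and masses are not known exactly. Their poses are not given: they have to be found in the camera images.
- dock: White battery charging dock fixed to the table, 120 mm (x) by 290 mm (y) by 36 mm high; origin: centre of its underside, z up. Three square bays (46 mm wide, 14 deep) lie at x = -25, y = -35 (a), 30 (b), 95 mm (c). Four grey rockers in black frames lie along the +x side: the large main one at the -y end, with only vent slots beside it, then one smaller rocker across from each bay, at the bay's y.
- main_rocker (a joint): Tilt in rad of the main rocker switch, the largest (48 mm along the dock's x, 40 mm along its y; centre at x = 33, y = -105 mm in the dock's frame). -0.2 = off (its +x end stands up), +0.2 = on (its +x end is pressed down and level). It stays where it is left; about 3 N at the end moves it. Starts off.
- main_rocker_on_end (a point): Middle of the width, 4 mm from the edge, on top of the +x ('on') end of the main rocker (away from the bays); moves with it. The place to press, straight down. Off: 46 to 49 mm above the table, sloping up towards +x by 0.4 rad; fully on: 41 mm, level, 5 mm above the dock's deck. The rocker is a shallow V that tips about its middle, on an axle along the dock's y.
- rocker_a (a joint): Tilt in rad of the grey rocker switch of bay a (40 x 26 mm: 40 along the dock's x, 26 along its y; its centre at x = 33, y = -35 mm in the dock's frame). -0.2 = off (its +x end stands up), +0.2 = on (its +x end is pressed down and level). It stays where it is left; about 3 N at the end moves it. Starts off.
- rocker_a_on_end (a point): Middle of the width, 4 mm from the edge, on top of the +x ('on') end of the rocker of bay a (away from the bays); moves with it. The place to press, straight down. Off: 46 to 49 mm above the table, sloping up towards +x by 0.4 rad; fully on: 41 mm, level, 5 mm above the dock's deck. The rocker is a shallow V that tips about its middle, on an axle along the dock's y.
- bay_a (a point): Middle of the floor of bay a, 22 mm above the table.
- rocker_b (a joint): Tilt in rad of the grey rocker switch of bay b (40 x 26 mm: 40 along the dock's x, 26 along its y; its centre at x = 33, y = 30 mm in the dock's frame). -0.2 = off (its +x end stands up), +0.2 = on (its +x end is pressed down and level). It stays where it is left; about 3 N at the end moves it. Starts off.
- rocker_b_on_end (a point): Middle of the width, 4 mm from the edge, on top of the +x ('on') end of the rocker of bay b (away from the bays); moves with it. The place to press, straight down. Off: 46 to 49 mm above the table, sloping up towards +x by 0.4 rad; fully on: 41 mm, level, 5 mm above the dock's deck. The rocker is a shallow V that tips about its middle, on an axle along the dock's y.
- bay_b (a point): Middle of the floor of bay b, 22 mm above the table.
- rocker_c (a joint): Tilt in rad of the grey rocker switch of bay c (40 x 26 mm: 40 along the dock's x, 26 along its y; its centre at x = 33, y = 95 mm in the dock's frame). -0.2 = off (its +x end stands up), +0.2 = on (its +x end is pressed down and level). It stays where it is left; about 3 N at the end moves it. Starts off.
- rocker_c_on_end (a point): Middle of the width, 4 mm from the edge, on top of the +x ('on') end of the rocker of bay c (away from the bays); moves with it. The place to press, straight down. Off: 46 to 49 mm above the table, sloping up towards +x by 0.4 rad; fully on: 41 mm, level, 5 mm above the dock's deck. The rocker is a shallow V that tips about its middle, on an axle along the dock's y.
- bay_c (a point): Middle of the floor of bay c, 22 mm above the table.
- square_battery: Loose square grey battery block, 40 x 40 x 45 mm, standing in one of the bays (which one varies), its top 67 mm above the table. Origin: centre of its underside, z up.
- round_battery: Loose round grey battery, 40 mm diameter, 45 mm high, standing in another of the bays (which varies), its top 67 mm above the table. Origin: centre of its underside, z up.
- dust_cover: Loose flat grey cover, 42 x 42 x 18 mm, filling the bay that has no battery, its top 40 mm above the table. Origin: centre of its underside, z up.
- mug: White mug, 84 mm wide at the rim and 95 mm high with a handle, beside the dock's +y end. Origin: centre of its underside. A bystander.
- drink_bottle: Small drink bottle, 42 mm diameter, 78 mm high, beside the dock's -y end. Origin: centre of its underside. A bystander.
- tape_roll: Roll of paper tape lying flat, 64 mm outer and 40 mm inner diameter, 19 mm high, on the bay side of the dock. Origin: centre of its underside. A bystander.
Things that resemble listed ones, but are neither listed nor needed, are in the scene too. Of the things that look like the dust_cover, the smaller one is meant.

How it is judged:
On the way, in this order (a step that is already met when the one before it is completed fails the run):
1. the main rocker is on and all three bay rockers are still off (value of joint main_rocker above 0.12 rad and value of joint each of rocker_a, rocker_b, rocker_c below -0.08 rad), for 0.2 s.
2. the square battery's rocker is on as well; the other two are off (value of joint main_rocker above 0.12 rad and ((horizontal distance between square_battery and bay_a below 0.02 m and value of joint rocker_a above 0.12 rad) or (not (horizontal distance between square_battery and bay_a below 0.02 m) and value of joint rocker_a below -0.08 rad)) and ((horizontal distance between square_battery and bay_b below 0.02 m and value of joint rocker_b above 0.12 rad) or (not (horizontal distance between square_battery and bay_b below 0.02 m) and value of joint rocker_b below -0.08 rad)) and ((horizontal distance between square_battery and bay_c below 0.02 m and value of joint rocker_c above 0.12 rad) or (not (horizontal distance between square_battery and bay_c below 0.02 m) and value of joint rocker_c below -0.08 rad))), for 0.2 s.
3. the round battery's rocker is on as well; the covered bay's is off (value of joint main_rocker above 0.12 rad and ((horizontal distance between any of square_battery, round_battery and bay_a below 0.02 m and value of joint rocker_a above 0.12 rad) or (not (horizontal distance between any of square_battery, round_battery and bay_a below 0.02 m) and value of joint rocker_a below -0.08 rad)) and ((horizontal distance between any of square_battery, round_battery and bay_b below 0.02 m and value of joint rocker_b above 0.12 rad) or (not (horizontal distance between any of square_battery, round_battery and bay_b below 0.02 m) and value of joint rocker_b below -0.08 rad)) and ((horizontal distance between any of square_battery, round_battery and bay_c below 0.02 m and value of joint rocker_c above 0.12 rad) or (not (horizontal distance between any of square_battery, round_battery and bay_c below 0.02 m) and value of joint rocker_c below -0.08 rad))), for 0.2 s.
At the end, for the whole second after the job is handed in: The main rocker and the rockers of the square and the round battery are on (tilt above 0.12 rad), the covered bay's rocker is off (below -0.08 rad), and both batteries and the cover still sit in their bays, down and at rest (all of step 3 and (horizontal distance between square_battery and bay_a below 0.02 m or horizontal distance between square_battery and bay_b below 0.02 m or horizontal distance between square_battery and bay_c below 0.02 m) and z of each of square_battery, round_battery, dust_cover in the frame of dock below 0.028 m and linear speed of each of square_battery, round_battery, dust_cover below 0.03 m/s and (horizontal distance between round_battery and bay_a below 0.02 m or horizontal distance between round_battery and bay_b below 0.02 m or horizontal distance between round_battery and bay_c below 0.02 m) and (horizontal distance between dust_cover and bay_a below 0.02 m or horizontal distance between dust_cover and bay_b below 0.02 m or horizontal distance between dust_cover and bay_c below 0.02 m)); the robot touches nothing.
It fails at once if a bay's rocker is switched on while the main rocker is still off (value of joint main_rocker below 0 rad and value of joint any of rocker_a, rocker_b, rocker_c above 0 rad).
It fails at once if the round battery's rocker is switched on before the square battery's (((horizontal distance between round_battery and bay_a below 0.02 m and value of joint rocker_a above 0 rad) or (horizontal distance between round_battery and bay_b below 0.02 m and value of joint rocker_b above 0 rad) or (horizontal distance between round_battery and bay_c below 0.02 m and value of joint rocker_c above 0 rad)) and ((horizontal distance between square_battery and bay_a below 0.02 m and value of joint rocker_a below 0 rad) or (horizontal distance between square_battery and bay_b below 0.02 m and value of joint rocker_b below 0 rad) or (horizontal distance between square_battery and bay_c below 0.02 m and value of joint rocker_c below 0 rad))).
It fails at once if the rocker of the covered bay is switched on ((horizontal distance between dust_cover and bay_a below 0.02 m and value of joint rocker_a above 0 rad) or (horizontal distance between dust_cover and bay_b below 0.02 m and value of joint rocker_b above 0 rad) or (horizontal distance between dust_cover and bay_c below 0.02 m and value of joint rocker_c above 0 rad)).
It fails at once if a battery or the dust cover is lifted, tipped or shoved out of its bay (distance of any of square_battery, round_battery, dust_cover from where it was at the start of the episode above 0.012 m or z of any of square_battery, round_battery, dust_cover in the frame of dock above 0.028 m or angle between any of square_battery, round_battery, dust_cover's own z axis and vertical above 0.3 rad).
It fails at once if the mug, the bottle or the tape roll is moved more than 20 mm or lifted (distance of any of mug, drink_bottle, tape_roll from where it was at the start of the episode above 0.02 m or height (world z) of any of mug, drink_bottle, tape_roll above 0.01 m).
It also fails if it takes over 42 s, if anything falls off the work surface, if the arm or the gripper's body presses on something with over 40 N, if the wrist force passes 120 N, or if a joint passes its speed limit or range.

## Robot

A 6-joint arm with a two-finger parallel gripper is mounted at the origin on the work surface. World frame = base frame: x ahead of the robot, y to its left, z up, the work surface at z = 0. Lengths are in m, angles in rad, forces in N, time in s.
With the tool pointing down it reaches from about 0.3 to 0.875 m from the base axis. Payload 6.4 kg.
Tool frame: the origin (TCP) lies between the finger pads; the fingertips stand 25 mm ahead of it and the grasp point (between the pads) lies 6 mm ahead of it; z points along the fingers, y is the line along which they close (so a half turn about z gives the same grasp; the last joint's range is limited). The gripper opens to 85 mm and grips with 20 to 120 N. Pads are 22 mm wide; open, the fingers measure 114 mm over their backs; the gripper's body (76 mm by 85 mm) begins 54 mm behind the grasp point. The pads swing forward as they close: fully open they stand 13 mm farther back than shut.
Start: joints at [-1.404, 0.181, 1.607, -0, 1.354, -0.206], TCP at [0.209, -0.536, 0.235] pointing down, gripper open.
Joint ranges: [-2.99, 2.99], [-0.89, 2.07], [0.3, 2.58], [-1.14, 4.28], [0, 2.63], [-3.12, 3.12]. Speed limits (rad/s): [2.57, 2.57, 3.01, 3.14, 3.14, 3.14].

## Interface

Orientations are given as a unit quaternion [w, x, y, z].
In Python, from bench import ctrl gives the robot as it stands.
- The arm moves only by the tool servo_tool, never from a script. Its argument "series" is text: rows parted by semicolons, each of 7 numbers parted by spaces: the gripper command: -1 is fully open, 1 is shut, values between are in proportion, then the shift along the tool's x, y, z in m, then the turn, a rotation vector about the tool's x, y, z in degrees. A call has 1 to 12 rows; each row is the pose to reach, as a shift and turn from the pose commanded when the call began, along the tool's axes at that moment; what a row does not reach only later rows make up. A row lasts 1/12 s, in which the tool goes at most 41.7 mm and 7.16 degrees, less where a joint would pass 70% of its speed; a pose out of reach is approached as far as the arm can. A call with a gripper value outside its range is refused whole. The fingers move at their own pace and stop on an object; the grip force is fixed at half the most. Time passes only in rows, so rows that repeat a pose let the fingers close. It gives the time, the measured TCP pose, the force, the opening and the grip force at its end, in the units of the state.
- ctrl.get_obs(): the state, without advancing time (a new reading comes with each control period).
- ctrl.camera(name): name is "side" or "top"; returns a dict with "img" (384x512x3 uint8, red, green, blue), "z_map" (384x512 float32, m along the optical axis (not along the pixel's ray), 0 where there is no reading), "fovy" (degrees; the focal length in pixels is half the picture's height over the tangent of half this angle, whatever the lens; pixels are square), "cx", "cy" (the principal point, pixels), "extrinsics" (4x4, takes a point from camera to world coordinates). Camera axes: x right, y down, z forward; pixel columns grow to the right and rows downward; lengths in m; the calibration is good to about 2 mm. A picture is of the moment at which its call begins.
- ctrl.hand_in(): hands the job in; it is judged then, once.
The state is a dict: "time_s": time; "q": joint angles; "dq": joint speeds; "joint_efforts": joint torques, N m; "eef_pos": TCP position; "eef_rot": TCP orientation; "wrist_force": force on the tool from outside, world axes, zero at the start; "torque": the same for the moment, N m; "opening": opening from 0.0 (shut) to 1.0 (fully open); "grasp_force": force on a finger pad.
Only numpy, scipy, OpenCV 4.12 (cv2) and the standard library are available. Lean on these libraries where they do the work, as an engineer would, in place of code of your own. Each camera call takes 0.05 s, during which the arm holds its last target. There are 200 camera calls.

## Working session

There is one attempt and no reset: what is moved stays moved. The work goes in short steps, Python scripts to look and compute and a tool call to move; the robot and the scene stay as the last step left them, time stands still between calls to the robot, and variables do not carry over. Pictures are saved under pics/ and viewed, at most 10 in all, crops included, and the job is handed in when it is done.

Besides the shell and the picture viewer there is one more tool, called after "Call:" as name(argument=value, ...), one argument or row to a line, values as JSON. servo_tool: Moves the arm, as the interface text tells. Its arguments: {"type":"object","properties":{"series":{"type":"string"}},"required":["series"]}

```bash
mkdir -p pics
cat > h.py <<'E'
import numpy as np, cv2
from bench import ctrl
def snap(n):
    c=ctrl.camera(n); np.savez(f'{n}.npz',**c); return c
def load(n): return dict(np.load(f'{n}.npz'))
def P(c,u,v,z=None):
    f=c['img'].shape[0]/2/np.tan(np.radians(float(c['fovy']))/2)
    d=c['z_map'][int(round(v)),int(round(u))] if z is None else None
    r=np.array([(u-c['cx'])/f,(v-c['cy'])/f,1]);E=c['extrinsics']
    if d is None:
        w=E[:3,:3]@r; d=(z-E[2,3])/w[2]
    return E[:3,:3]@(r*d)+E[:3,3]
E
python3 - <<'E'
from h import *
for n in('top','side'):
    c=snap(n); cv2.imwrite(f'pics/{n}0.png',cv2.resize(c['img'][...,::-1],(768,576),interpolation=cv2.INTER_CUBIC))
    print(n,c['fovy'],c['extrinsics'].round(3).tolist())
o=ctrl.get_obs();print(o['time_s'],o['eef_pos'],o['eef_rot'],o['opening'])
E
```

```text
top 49.66059278867042 [[0.014, -0.989, 0.144, 0.425], [-1.0, -0.015, -0.005, 0.01], [0.007, -0.144, -0.99, 1.069], [0.0, 0.0, 0.0, 1.0]]
side 49.19833319757589 [[-1.0, -0.024, 0.015, 0.52], [-0.028, 0.717, -0.696, 0.649], [0.006, -0.697, -0.717, 0.733], [0.0, 0.0, 0.0, 1.0]]
0.1 [ 0.20937244 -0.53502532  0.23408719] [-7.72554242e-04  9.82676699e-01  1.85326491e-01  2.07949098e-05] 0.9990649614209837
```

View pics/top0.png

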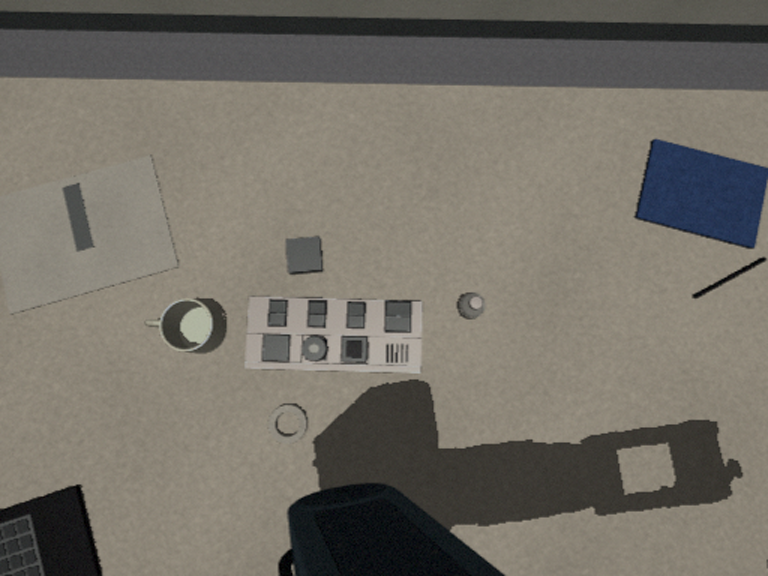

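View pics/side0.png

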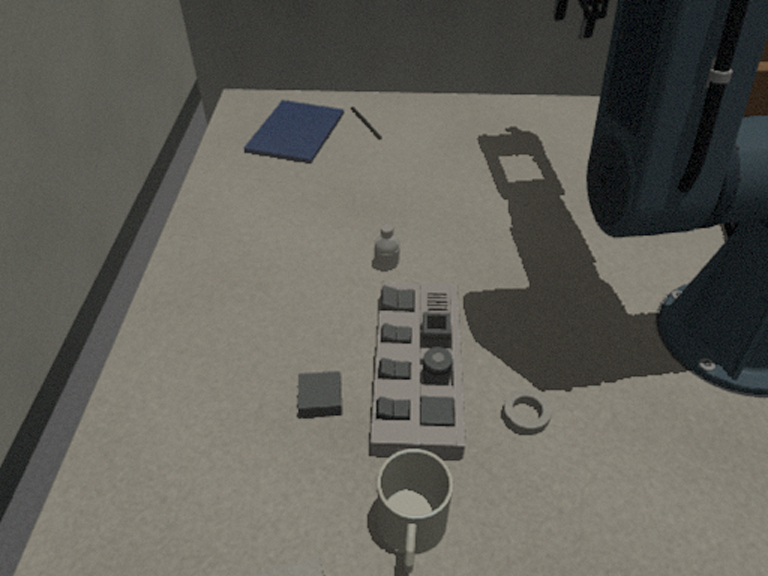

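The dock lies in the top picture at (248–422, 297–373), with its rockers on the far (+x) side and the main rocker at (398,316). From the right, the bays hold a square block at (354,349), a round one at (315,348) and a flat cover at (276,347). There are two cover lookalikes: the flat one in bay c (276,347), and a larger loose one on the table at (304,255). The one in the bay is meant. I'll confirm with an enlarged crop and fit the dock pose.

Run:
```python
from h import *
c=load('top'); im=c['img'][...,::-1]
cr=im[185:260,150:300]; cv2.imwrite('pics/crop1.png',cv2.resize(cr,(800,400),interpolation=cv2.INTER_CUBIC))
f=192/np.tan(np.radians(float(c['fovy']))/2)
v,u=np.mgrid[185:260,150:300]; z=c['z_map'][185:260,150:300]
p=np.stack([(u-c['cx'])/f*z,(v-c['cy'])/f*z,z],-1)@c['extrinsics'][:3,:3].T+c['extrinsics'][:3,3]
m=((p[...,2]>.026)&(p[...,2]<.08)&(u<285)&(u>160)).astype(np.uint8)
n,l,s,_=cv2.connectedComponentsWithStats(m); k=1+np.argmax(s[1:,4]); pts=p[l==k]
r=cv2.minAreaRect(pts[:,:2].astype(np.float32)); print(r, s[k])
for nm,(a,b) in dict(a=(354,349),b=(315,348),c=(276,347),loose=(304,255),main_on=(398,303),bottle=(470,305),mugrim=(190,302)).items(): print(nm,P(c,a/1.5,b/1.5).round(4))
```

```text
((0.4888315498828888, 0.08332830667495728), (0.2904043197631836, 0.1203271746635437), 89.3408432006836) [  13   13  118   51 5453]
a [0.4631 0.0466 0.0673]
b [0.4638 0.109  0.0672]
c [0.4655 0.1756 0.0412]
loose [0.6234 0.137  0.0221]
main_on [ 0.5402 -0.0236  0.05  ]
bottle [ 0.5357 -0.1383  0.0762]
mugrim [0.5339 0.3105 0.0753]
```

View pics/crop1.png

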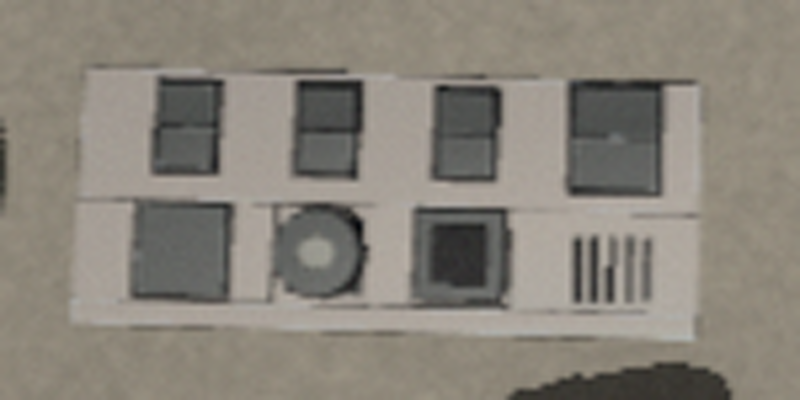

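Confirmed: the square battery is in bay a, the round one in bay b and the small cover in bay c, so the order is main, a, b. The dock centre is (0.489, 0.083) with yaw -0.66°. The press points are main (0.541,-0.022), a (0.537,0.048) and b (0.538,0.113).

Call:
servo_tool(
  series="1 0.496 -0.358 0 0 0 22;1 0.496 -0.358 0 0 0 22;1 0.496 -0.358 0 0 0 22;1 0.496 -0.358 0 0 0 22;1 0.496 -0.358 0 0 0 22;1 0.496 -0.358 0 0 0 22;1 0.496 -0.358 0 0 0 22;1 0.496 -0.358 0 0 0 22;1 0.496 -0.358 0 0 0 22;1 0.496 -0.358 0 0 0 22;1 0.496 -0.358 0 0 0 22;1 0.496 -0.358 0 0 0 22",
)

```text
time_s: 1.1
eef_pos: [0.4804, -0.1141, 0.2348]
eef_rot: [-0.0, 1.0, -0.006, -0.0]
wrist_force: [0.9, -1.1, 0.3]
opening: 0.003
grasp_force: 0.0
```

Call:
servo_tool(
  series="1 0.059 -0.093 0 0 0 0;1 0.059 -0.093 0 0 0 0;1 0.059 -0.093 0 0 0 0;1 0.059 -0.093 0.12 0 0 0;1 0.059 -0.093 0.12 0 0 0;1 0.059 -0.093 0.12 0 0 0;1 0.059 -0.093 0.12 0 0 0;1 0.059 -0.093 0.12 0 0 0;1 0.059 -0.093 0.12 0 0 0",
)

```text
time_s: 1.85
eef_pos: [0.5411, -0.0244, 0.1167]
eef_rot: [0.0, 1.0, -0.006, 0.001]
wrist_force: [-0.3, -0.5, 0.6]
opening: -0.001
grasp_force: 0.0
```

Call:
servo_tool(
  series="1 0 -0.002 0.03 0 0 0;1 0 -0.002 0.038 0 0 0;1 0 -0.002 0.042 0 0 0;1 0 -0.002 0.046 0 0 0;1 0 -0.002 0.049 0 0 0;1 0 -0.002 0.051 0 0 0;1 0 -0.002 0.051 0 0 0;1 0 -0.002 0.051 0 0 0",
)

```text
time_s: 2.52
eef_pos: [0.5402, -0.022, 0.0644]
eef_rot: [0.0, 1.0, -0.006, 0.0]
wrist_force: [0.6, 0.1, 0.3]
opening: -0.005
grasp_force: 0.0
```

Run:
```python
from h import *
c=snap('side'); cv2.imwrite('pics/s2.png',cv2.resize(c['img'][150:310,190:350][...,::-1],(600,600),interpolation=cv2.INTER_CUBIC))
```

```text
(no output)
```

View pics/s2.png

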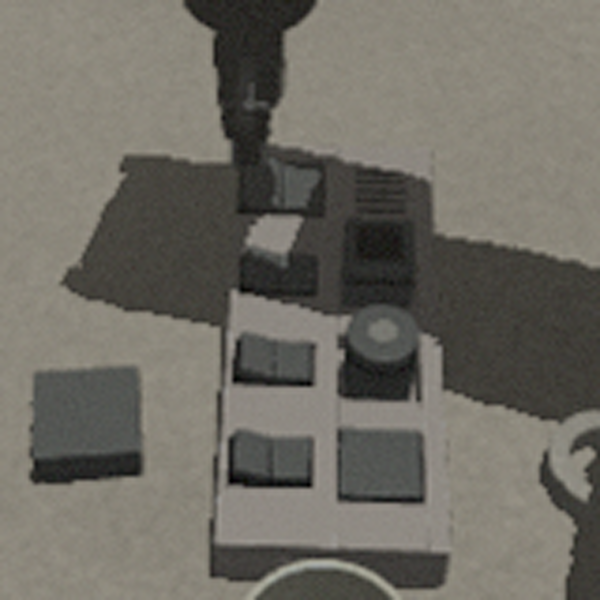

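The tip sits on the main rocker's outer end, at about (255,185), but there is no force yet. I'll press further until it resists.

Call:
servo_tool(
  series="1 0 0 0.001 0 0 0;1 0 0 0.002 0 0 0;1 0 0 0.003 0 0 0;1 0 0 0.003 0 0 0",
)

```text
time_s: 2.9
eef_pos: [0.5397, -0.0219, 0.0607]
eef_rot: [-0.0, 1.0, -0.006, -0.0]
wrist_force: [0.5, 0.0, 1.2]
opening: -0.0
grasp_force: 0.0
```

Run:
```python
from h import *
c=snap('side'); 
for v in (196,199,202): print([P(c,u,v).round(3).tolist() for u in range(252,280,3)])
```

```text
[[0.553, -0.069, 0.002], [0.544, -0.024, 0.048], [0.537, -0.025, 0.048], [0.53, -0.026, 0.047], [0.523, -0.029, 0.044], [0.516, -0.032, 0.041], [0.509, -0.03, 0.043], [0.502, -0.032, 0.041], [0.495, -0.037, 0.037], [0.488, -0.038, 0.036]]
[[0.552, -0.062, -0.001], [0.543, -0.014, 0.049], [0.536, -0.014, 0.049], [0.53, -0.018, 0.045], [0.523, -0.019, 0.045], [0.516, -0.022, 0.042], [0.509, -0.021, 0.042], [0.502, -0.019, 0.045], [0.495, -0.027, 0.037], [0.488, -0.026, 0.039]]
[[0.552, -0.05, 0.001], [0.543, -0.008, 0.045], [0.536, -0.002, 0.052], [0.529, -0.008, 0.045], [0.523, -0.01, 0.044], [0.516, -0.01, 0.044], [0.509, -0.012, 0.042], [0.502, -0.011, 0.043], [0.495, -0.017, 0.037], [0.488, -0.017, 0.038]]
```

The rocker's inner half still reads level, so it is off: the tip is a few mm higher than I assumed. I'll keep going down and watch the force.

Call:
servo_tool(
  series="1 0 0 0.001 0 0 0;1 0 0 0.002 0 0 0;1 0 0 0.003 0 0 0;1 0 0 0.004 0 0 0;1 0 0 0.004 0 0 0",
)

```text
time_s: 3.37
eef_pos: [0.5397, -0.0219, 0.0566]
eef_rot: [-0.0, 1.0, -0.006, -0.0]
wrist_force: [-0.3, 0.4, 0.2]
opening: -0.001
grasp_force: 0.0
```

Run:
```python
from h import *
c=snap('side'); cv2.imwrite('pics/s3.png',cv2.resize(c['img'][160:220,230:310][...,::-1],(800,600),interpolation=cv2.INTER_CUBIC))
for v in range(180,204,3): print(v,[P(c,u,v).round(3).tolist() for u in range(255,277,6)])
```

```text
180 [[0.542, 0.031, 0.15], [0.53, 0.021, 0.141], [0.517, -0.129, 0.001], [0.502, -0.129, 0.001]]
183 [[0.541, 0.034, 0.145], [0.529, 0.036, 0.147], [0.517, -0.118, 0.001], [0.501, -0.119, 0.001]]
186 [[0.541, 0.039, 0.141], [0.529, 0.041, 0.143], [0.516, -0.106, 0.001], [0.501, -0.108, 0.001]]
189 [[0.542, 0.007, 0.101], [0.529, 0.014, 0.108], [0.516, -0.06, 0.037], [0.502, -0.06, 0.037]]
192 [[0.543, -0.008, 0.077], [0.53, -0.016, 0.07], [0.516, -0.049, 0.037], [0.502, -0.05, 0.037]]
195 [[0.543, -0.011, 0.065], [0.53, -0.015, 0.061], [0.516, -0.034, 0.042], [0.502, -0.034, 0.042]]
198 [[0.543, -0.018, 0.048], [0.53, -0.019, 0.048], [0.516, -0.026, 0.04], [0.502, -0.025, 0.042]]
201 [[0.543, -0.005, 0.051], [0.53, -0.011, 0.046], [0.516, -0.015, 0.042], [0.502, -0.014, 0.043]]
```

View pics/s3.png

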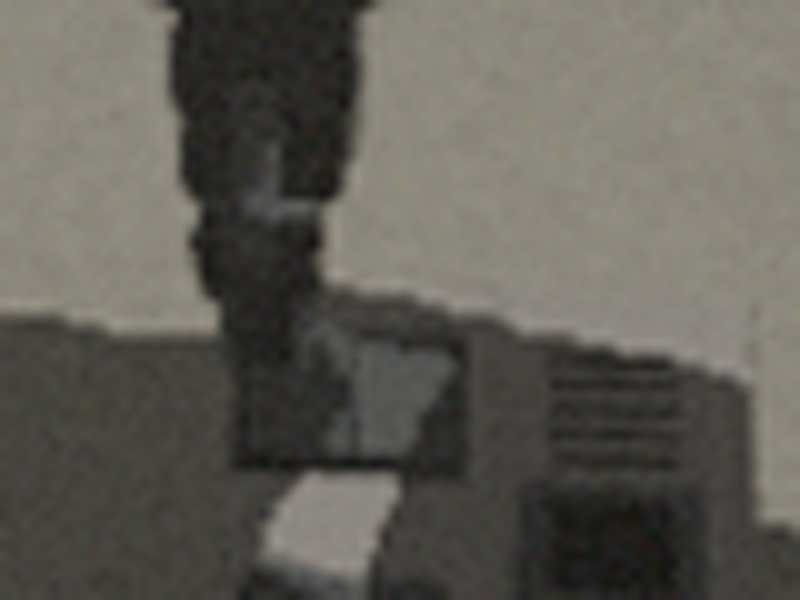

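The finger reaches the rocker's outer end at about (280,370) in the crop. The rocker is still V-shaped and off, and there is no load. I'll keep lowering.

Call:
servo_tool(
  series="1 0 0 0.001 0 0 0;1 0 0 0.002 0 0 0;1 0 0 0.003 0 0 0;1 0 0 0.004 0 0 0;1 0 0 0.004 0 0 0",
)

```text
time_s: 3.83
eef_pos: [0.5401, -0.0219, 0.0529]
eef_rot: [0.0, 1.0, -0.006, 0.0]
wrist_force: [0.4, 0.0, 0.2]
opening: 0.003
grasp_force: 0.5
```

Call:
servo_tool(
  series="1 0 0 0.001 0 0 0;1 0 0 0.002 0 0 0;1 0 0 0.003 0 0 0;1 0 0 0.003 0 0 0",
)

```text
time_s: 4.17
eef_pos: [0.5408, -0.0221, 0.0503]
eef_rot: [0.0, 1.0, -0.006, 0.001]
wrist_force: [2.1, -0.2, 3.3]
opening: -0.001
grasp_force: 1.5
```

Run:
```python
from h import *
c=snap('side')
for v in range(195,206,3): print(v,[P(c,u,v).round(3).tolist() for u in range(255,277,3)])
o=ctrl.get_obs(); print(o['q'],o['joint_efforts'],o['wrist_force'])
```

```text
195 [[0.543, -0.009, 0.067], [0.536, -0.009, 0.067], [0.53, -0.033, 0.043], [0.523, -0.032, 0.044], [0.516, -0.032, 0.044], [0.509, -0.032, 0.045], [0.502, -0.031, 0.046], [0.495, -0.037, 0.04]]
198 [[0.543, -0.01, 0.056], [0.536, -0.01, 0.057], [0.53, -0.021, 0.045], [0.523, -0.024, 0.042], [0.516, -0.023, 0.044], [0.509, -0.023, 0.044], [0.502, -0.023, 0.045], [0.495, -0.032, 0.036]]
201 [[0.543, -0.009, 0.048], [0.536, -0.009, 0.048], [0.53, -0.013, 0.044], [0.523, -0.014, 0.042], [0.516, -0.013, 0.044], [0.509, -0.013, 0.044], [0.502, -0.01, 0.048], [0.495, -0.018, 0.039]]
204 [[0.543, -0.004, 0.043], [0.536, -0.005, 0.042], [0.529, -0.002, 0.045], [0.523, -0.003, 0.045], [0.516, -0.003, 0.045], [0.509, -0.003, 0.045], [0.502, -0.005, 0.043], [0.495, -0.01, 0.038]]
[-2.60302165e-01  3.49049752e-01  1.81785702e+00  8.48208382e-05
  9.73120041e-01  1.32162172e+00] [-2.20831214e-01 -4.28860116e+01 -2.47607303e+01 -2.37557637e-01
  6.97940905e-01  6.32119809e-04] [2.34618903 0.32695037 3.09881128]
```

Contact at 3 N, and the rocker is starting to tip. I'll press on to full travel.

Call:
servo_tool(
  series="1 0 0 0.001 0 0 0;1 0 0 0.002 0 0 0;1 0 0 0.003 0 0 0;1 0 0 0.004 0 0 0;1 0 0 0.005 0 0 0;1 0 0 0.005 0 0 0",
)

```text
time_s: 4.72
eef_pos: [0.5396, -0.022, 0.0446]
eef_rot: [-0.0, 1.0, -0.006, -0.0]
wrist_force: [2.3, 0.2, 2.2]
opening: -0.003
grasp_force: 1.3
```

Run:
```python
from h import *
c=snap('side')
for v in range(195,206,3): print(v,[P(c,u,v)[2].round(3) for u in range(255,277,3)])
```

```text
195 [np.float64(0.066), np.float64(0.066), np.float64(0.061), np.float64(0.04), np.float64(0.044), np.float64(0.05), np.float64(0.05), np.float64(0.038)]
198 [np.float64(0.057), np.float64(0.059), np.float64(0.05), np.float64(0.043), np.float64(0.044), np.float64(0.048), np.float64(0.051), np.float64(0.039)]
201 [np.float64(0.041), np.float64(0.042), np.float64(0.041), np.float64(0.041), np.float64(0.045), np.float64(0.048), np.float64(0.05), np.float64(0.037)]
204 [np.float64(0.042), np.float64(0.041), np.float64(0.043), np.float64(0.042), np.float64(0.044), np.float64(0.044), np.float64(0.045), np.float64(0.037)]
```

Nearly on: the outer half reads level at 41 mm. One last push to the stop, until the force rises.

Call:
servo_tool(
  series="1 0 0 0.001 0 0 0;1 0 0 0.002 0 0 0;1 0 0 0.002 0 0 0",
)

```text
time_s: 5.02
eef_pos: [0.5396, -0.0219, 0.0443]
eef_rot: [0.0, 1.0, -0.005, -0.001]
wrist_force: [-5.7, -0.0, 17.7]
opening: -0.001
grasp_force: 9.0
```

The stop is reached at 17.7 N with the TCP at 0.044. Lift, then on to rocker a.

Call:
servo_tool(
  series="1 0 0 -0.02 0 0 0;1 0 0 -0.05 0 0 0;1 0 0 -0.05 0 0 0;1 -0.003 -0.035 -0.05 0 0 0;1 -0.003 -0.07 -0.05 0 0 0;1 -0.003 -0.07 -0.05 0 0 0;1 -0.003 -0.07 -0.05 0 0 0",
)

```text
time_s: 5.6
eef_pos: [0.5363, 0.0497, 0.0919]
eef_rot: [-0.0, 1.0, -0.004, -0.001]
wrist_force: [-0.6, 0.1, -0.1]
opening: -0.003
grasp_force: 0.0
```

Run:
```python
from h import *
c=snap('side'); cv2.imwrite('pics/s4.png',cv2.resize(c['img'][150:310,190:350][...,::-1],(600,600),interpolation=cv2.INTER_CUBIC))
```

```text
(no output)
```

View pics/s4.png

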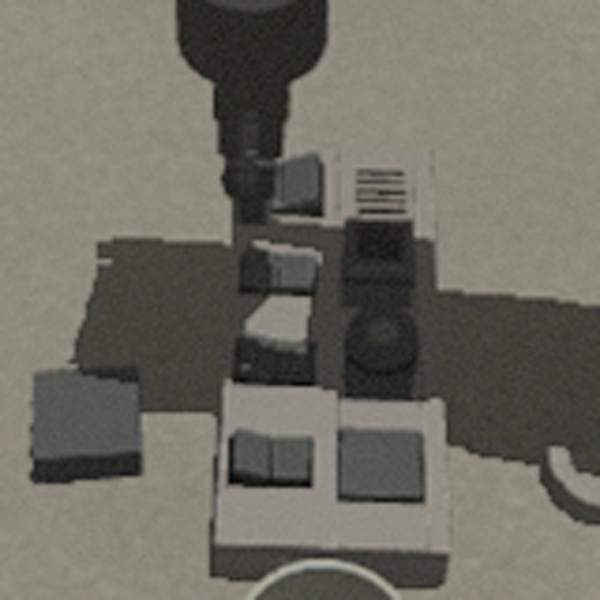

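The main rocker at (295,185) is now tipped on, with its inner end up. The finger hangs over the outer end of rocker a, whose outer end is at (255,268). Press it.

Call:
servo_tool(
  series="1 0.001 0.002 0.02 0 0 0;1 0.001 0.002 0.035 0 0 0;1 0.001 0.002 0.039 0 0 0;1 0.001 0.002 0.041 0 0 0;1 0.001 0.002 0.043 0 0 0;1 0.001 0.002 0.045 0 0 0;1 0.001 0.002 0.047 0 0 0;1 0.001 0.002 0.048 0 0 0;1 0.001 0.002 0.049 0 0 0;1 0.001 0.002 0.05 0 0 0;1 0.001 0.002 0.05 0 0 0",
)

```text
time_s: 6.57
eef_pos: [0.5398, 0.0457, 0.0444]
eef_rot: [0.0, 1.0, -0.005, 0.001]
wrist_force: [-1.9, -2.1, 10.8]
opening: 0.002
grasp_force: 5.4
```

At the stop (0.0444, 10.8 N). Lift and move to rocker b.

Call:
servo_tool(
  series="1 0 0 0.001 0 0 0;1 0 0 0.001 0 0 0;1 0 0 -0.02 0 0 0;1 0 0 -0.05 0 0 0;1 0 0 -0.05 0 0 0;1 -0.001 -0.035 -0.05 0 0 0;1 -0.001 -0.067 -0.05 0 0 0;1 -0.001 -0.067 -0.05 0 0 0;1 -0.001 -0.067 -0.05 0 0 0",
)

```text
time_s: 7.32
eef_pos: [0.5379, 0.1147, 0.0925]
eef_rot: [-0.0, 1.0, -0.004, -0.0]
wrist_force: [-0.1, 0.4, 0.8]
opening: 0.001
grasp_force: 0.0
```

Run:
```python
from h import *
c=snap('side'); cv2.imwrite('pics/s5.png',cv2.resize(c['img'][150:310,190:350][...,::-1],(600,600),interpolation=cv2.INTER_CUBIC))
```

```text
(no output)
```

View pics/s5.png

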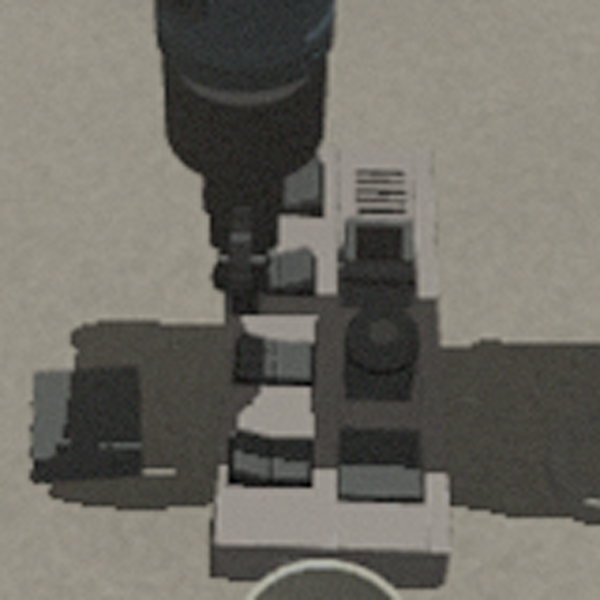

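Rocker a at (292,268) is on, while rockers b (272,358) and c (270,460) are still off. Press b.

Call:
servo_tool(
  series="1 0 0.001 0.02 0 0 0;1 0 0.001 0.035 0 0 0;1 0 0.001 0.039 0 0 0;1 0 0.001 0.041 0 0 0;1 0 0.001 0.043 0 0 0;1 0 0.001 0.045 0 0 0;1 0 0.001 0.047 0 0 0;1 0 0.001 0.048 0 0 0;1 0 0.001 0.049 0 0 0;1 0 0.001 0.05 0 0 0;1 0 0.001 0.051 0 0 0;1 0 0.001 0.051 0 0 0",
)

```text
time_s: 8.37
eef_pos: [0.5398, 0.1119, 0.0443]
eef_rot: [0.0, 1.0, -0.005, 0.001]
wrist_force: [-5.2, -2.1, 17.9]
opening: -0.002
grasp_force: 9.2
```

Call:
servo_tool(
  series="1 0 0 -0.02 0 0 0;1 0 0 -0.06 0 0 0;1 0 0 -0.1 0 0 0;1 0 0 -0.14 0 0 0;1 0 0.05 -0.16 0 0 0;1 0 0.1 -0.16 0 0 0;1 0 0.14 -0.16 0 0 0;1 0 0.18 -0.16 0 0 0;1 0 0.2 -0.16 0 0 0;1 0 0.2 -0.16 0 0 0;1 0 0.2 -0.16 0 0 0",
)

```text
time_s: 9.28
eef_pos: [0.5358, -0.0893, 0.2015]
eef_rot: [-0.0, 1.0, -0.007, -0.0]
wrist_force: [0.4, 0.7, -0.7]
opening: -0.005
grasp_force: 0.0
```

Run:
```python
from h import *
c=snap('side'); cv2.imwrite('pics/s6.png',cv2.resize(c['img'][150:310,190:350][...,::-1],(600,600),interpolation=cv2.INTER_CUBIC))
```

```text
(no output)
```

View pics/s6.png

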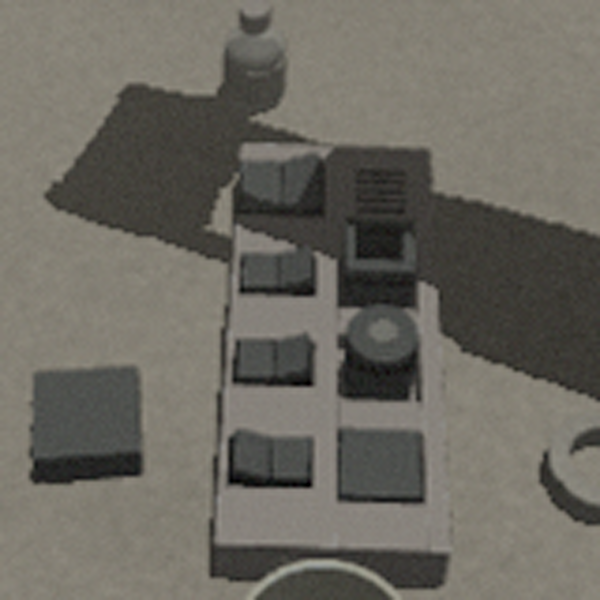

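Main (280,180), a (278,270) and b (275,358) are all on with their inner ends up. Rocker c (270,458) is off, and the batteries and cover are in place.

```bash
python3 -c "
from h import *
print(ctrl.hand_in())"
```

```text
the job is handed in; nothing more can be done
None
```

I switched on the main rocker, then the square battery's rocker (bay a), then the round battery's (bay b), left the covered bay's rocker (c) off, and handed the job in; the last picture showed the batteries and cover in place, but no verdict came back.

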